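Centre a turntable crank in its free play, then clamp the table for transport

ROBOT

A 7-joint arm with a two-finger parallel gripper is mounted at the origin on the work surface. World frame = base frame: x ahead of the robot, y to its left, z up, the work surface at z = 0. Lengths are in m, angles in rad, forces in N, time in s.
With the tool pointing down it reaches from about 0.4 to 0.875 m from the base axis. Payload 19.3 kg.
Tool frame: the origin (TCP) lies at the very end of the fingers, on their centre line; the grasp point (between the pads) lies 19 mm behind it; z points along the fingers, y is the direction in which the jaws open and shut (so a half turn about z gives the same grasp; the last joint's range is limited). The gripper opens to 85 mm and grips with 20 to 120 N. Pads are 22 mm wide; open, the fingers measure 114 mm over their backs; the gripper's body (76 mm by 85 mm) begins 54 mm behind the grasp point. The pads swing forward as they close: fully open they stand 13 mm farther back than shut.
Start: joints at [1.121, 0.521, -0.036, 1.599, 0.021, 1.021, -0.113], TCP at [0.232, -0.58, 0.231] pointing down, gripper open.
Joint ranges: [-2.91, 2.91], [-0.3, 2.13], [-1.5, 1.42], [0.17, 2.43], [-1.26, 4.41], [0.16, 1.93], [-2.52, 2.52]. Speed limits (rad/s): [1.89, 1.89, 2.39, 2.39, 3.01, 3.01, 3.01].

INTERFACE

Orientations are given as [roll, pitch, yaw] about the fixed x, y, z axes, in that order (R = Rz(yaw) Ry(pitch) Rx(roll)).
In Python, from workcell import bot gives the robot as it stands. The module is installed in compiled form; this text tells all that it offers.
- The arm moves only by the shell command python3 -m inch 'ROWS' [FORCE]. ROWS is JSON, a list of rows, each an object of numbers: "dx", "dy", "dz": the shift along the tool's x, y, z in mm; "rx", "ry", "rz": the turn, a rotation vector about the tool's x, y, z in rad; "hand": the closure, from -1 (fully open) to 1 (shut), so that 0 is half open. In form: [{"dx": .., "dy": .., "dz": .., "rx": .., "ry": .., "rz": .., "hand": ..}, ...]. A call has 1 to 10 rows; each row shifts and turns the commanded pose from where the row before left it, along the tool's axes as they then stand; what a row does not reach is not made up. A row lasts 1/10 s, in which the tool goes at most 50 mm and 8.59 degrees, less where a joint would pass 70% of its speed; a pose out of reach is approached as far as the arm can. A call with a gripper value outside its range is refused whole. The fingers move at their own pace and stop on an object; FORCE is the grip in N (left out, the last holds). Time passes only in rows, so rows that do not move let the fingers close. It gives the time, the measured TCP pose, the force and the opening at its end, in the units of the state.
- bot.observe(): the state, without advancing time (a new reading comes with each control period).
- bot.grab_frame(name): name is "side" or "top" or "wrist"; returns (picture, depth): 480x640x3 uint8, red, green, blue; 480x640 float32, m along the optical axis (not along the pixel's ray), 0 where there is no reading.
- bot.get_calibration(name): a dict with "vertical_fov" (degrees; the focal length in pixels is half the picture's height over the tangent of half this angle, whatever the lens; pixels are square), "cx", "cy" (the principal point, pixels), "origin" and "orientation" of the camera in the world. Camera axes: x right, y down, z forward; pixel columns grow to the right and rows downward; lengths in m; the calibration is good to about 2 mm. A picture is of the moment at which its call begins: read the wrist's pose just before it. get_calibration takes no time and is no camera call; for the wrist camera it gives the pose at the moment of the call.
- bot.job_done(): hands the job in, once; it reports no verdict.
Trained networks look in the newest picture that a camera, given by its name, has taken for a name from the list of things; names that differ only in an ending like _2 or _b are one class to them, and where a whole thing is asked for, a point or a joint stands for the part that bears it (a point fixed in the world has none). Each returns a list of dicts, best first, with "score" (0 to 1); they miss things now and then, are a little off and sometimes report something else, mostly with a low value. They report only what shows in the picture. A call takes as long as a camera call.
- bot.trace(camera, target): "region" (480x640 bool, what is visible of it) and "box" ([left, top, right, bottom] in pixels, round what is visible of it).
- bot.tip_of(camera, target): "centre" ([row, column] in pixels: a listed point, or the origin of a listed thing).
The state is a dict: "clock": time; "qpos": joint angles; "qd": joint speeds; "joint_efforts": joint torques, N m; "position": TCP position; "tool_rot": TCP orientation; "force": force on the tool from outside, world axes, zero at the start; "moment": the same for the moment, N m; "grip_width": finger opening in m.
Only numpy, scipy, OpenCV 4.12 (cv2) and the standard library are available. Lean on these libraries where they do the work, as an engineer would, in place of code of your own. Each camera call takes 0.05 s, during which the arm holds its last target.

TASK

Get the telescope turntable ready for transport: turn its hand crank gently anticlockwise until its free play ends and it takes up the drive shaft, then clockwise until it takes up the other way, leave it in the middle of that play so that a knock cannot reach the drive, and let go. Then swing the clamp lever fully home. Do not turn the drive shaft with its dial, and leave the other things where they are.

Things in the scene. Friction and masses are not known exactly. Their poses are not given: they have to be found in the camera images.
- unit: Hand-cranked turntable, bolted down: grey housing 190 x 370 mm, deck 68 mm high. Origin on the bench under its middle; x from its front (robot side) to its back, y from the crank end to the turntable and clamp. In this frame the crank shaft stands at (0, -110) mm, the turntable's axis at (0, 80), the clamp's pivot at (-45, 170).
- turntable: Aluminium turntable, 148 mm across, with a white telescope on a fork, top 212 mm above the bench; driven by the crank's shaft through a 90 to 1 worm. Origin on its axis, 70 mm above the bench. The telescope reaches 60 mm to either side of the axis along the unit's y, 100 mm along its x: keep the gripper off it.
- crank: Steel crank; origin on its shaft, 40 mm above the bench, x outward along the arm, y anticlockwise from above. A dog coupling gives it 0.4 to 0.8 rad of free play on the shaft, at a bearing that differs each time; it does not start midway. No reading of the play is given: it is felt only. The judge's mesh_c0 is a point 50 mm from the shaft, where the arm points when midway.
- crank_axis (a point): Point on the vertical axis of the crank's shaft, at the height of the middle of the crank's handle (123 mm above the bench).
- crank_grip (a point): Middle of the crank's upright black round handle, 16 mm thick, 100 to 146 mm above the bench, fixed to the arm, 62 mm out from crank_axis. The arm below, 14 mm wide, has its top at 96 mm. The crank stays where it is left. Free, the handle moves at about 0.7 N; at the ends of the play it firmly takes up the shaft, and over about 8 N then turns the shaft along.
- dial_mark (a point): Long mark near the rim of the aluminium dial, 68 mm across, that is fixed to the drive shaft under the crank; 33 mm from the shaft's axis, 79 mm above the bench. It moves if the shaft is turned; its place says nothing of the play.
- clamp_axis (a point): Point on the vertical axis of the clamp lever, at the height of its ball knob (130 mm above the bench).
- clamp_ball (a point): Centre of the clamp lever's black ball knob, 25 mm across, at the end of a steel arm rising outward, 70 mm out from clamp_axis, 130 mm above the bench; x of this frame points outward along the arm.
- clamp (a joint): Angle of the clamp lever: it starts open at 0 to 0.2 rad and swings anticlockwise seen from above, towards the front of the unit, to its stop at 1.31 rad, fully home. It needs about 2 N at the ball and stays where it is left.
- nut: Bystander: small steel ring nut, 26 mm across, 12 mm high, loose on the housing's deck behind the crank.
- driver: Bystander: screwdriver lying across the bench in front of the unit (towards the robot).
- flange: Bystander: steel ring flange, 100 mm across, 18 mm high, beyond the crank end of the unit.
- cup: Bystander: turned steel cup, 60 mm across, 75 mm high, front of the crank end.
- block: Bystander: aluminium block 40 x 40 x 25 mm, beyond the clamp end.
- cross: Bystander: steel pipe cross, 60 mm high, in front of the turntable.

How it is judged:
On the way, in this order (a step that is already met when the one before it is completed fails the run):
1. the crank is turned anticlockwise (from above) up to the end of its free play, within 2 degrees (y of mesh_c0 in the frame of crank_grip below -0.0122 m), for 0.1 s.
2. then clockwise up to the other end of its free play, within 2 degrees (y of mesh_c0 in the frame of crank_grip above 0.0122 m), for 0.1 s.
3. the crank stands in the middle of its free play, let go, with the clamp still open (y of mesh_c0 in the frame of crank_grip between -0.0035 and 0.0035 m and contact force between the fingers and crank below 0.05 N and value of joint clamp below 0.5 rad), for 0.3 s.
4. the clamp lever is swung fully home (value of joint clamp above 1.22 rad), for 0.2 s.
At the end, for the whole second after the job is handed in: The crank rests within 4 degrees of the middle of its free play and the clamp lever is home within 5 degrees (over 1.22 of 1.31 rad), both let go and still (y of mesh_c0 in the frame of crank_grip between -0.0035 and 0.0035 m and value of joint clamp above 1.22 rad and angular speed of crank below 0.05 rad/s); the robot touches nothing.
It fails at once if the drive shaft is turned: the mark on its dial moves more than 3 mm (distance of dial_mark from where it was at the start of the episode above 0.003 m).
It fails at once if a bystander is moved more than 15 mm (distance of any of nut, driver, flange, cup, block, cross from where it was at the start of the episode above 0.015 m).
It also fails if it takes over 64 s, if anything falls off the work surface, if the arm or the gripper's body presses on something with over 40 N, if the wrist force passes 120 N, or if a joint passes its speed limit or range.

## Working session

There is one attempt and no reset: what is moved stays moved. The work goes in short steps, Python scripts to look and compute and a shell command to move; the robot and the scene stay as the last step left them, time stands still between calls to the robot, and variables do not carry over. Pictures are saved under pics/ and viewed, and the job is handed in when it is done.

```bash
mkdir -p pics
cat > h.py <<'E'
import numpy as np, cv2
from scipy.spatial.transform import Rotation as R
from workcell import bot
def cal(n):
    c=bot.get_calibration(n); f=240/np.tan(np.radians(c["vertical_fov"])/2)
    o=np.array(c["orientation"],float)
    M=o if o.shape==(3,3) else (R.from_euler('xyz',o).as_matrix() if o.size==3 else None)
    return f,c["cx"],c["cy"],np.array(c["origin"]),M
def ray(n,row,col,C=None):
    f,cx,cy,o,M=C or cal(n); return o,M@np.array([(col-cx)/f,(row-cy)/f,1])
def atz(n,row,col,z,C=None):
    o,d=ray(n,row,col,C); return o+d*(z-o[2])/d[2]
def save(n,p):
    im,d=bot.grab_frame(n); cv2.imwrite('pics/'+p,im[:,:,::-1]); return im,d
E
python3 - <<'E'
from h import *
s=bot.observe(); print(s)
for n in ("side","top","wrist"):
    print(n,bot.get_calibration(n)); save(n,n+'0.png')
for t,z in [("crank_grip",.123),("crank_axis",.123),("dial_mark",.079),("clamp_axis",.13),("clamp_ball",.13),("turntable",.07),("unit",0),("nut",.068),("cup",0),("flange",0),("driver",0),("cross",0),("block",0)]:
    for n in ("top","side"):
        r=bot.tip_of(n,t)[:2]
        for q in r: print(t,n,round(q["score"],2),np.round(q["centre"],1),np.round(atz(n,*q["centre"],z),4))
print(bot.observe()["clock"])
E
```

```text
{'clock': 0.0, 'qpos': array([ 1.12078249,  0.52202039, -0.03633387,  1.59998518,  0.02120621,
        1.02109084, -0.11283967]), 'qd': array([ 6.33679340e-04,  6.91332118e-04, -2.39520746e-04,  7.71222766e-04,
       -2.90179119e-06,  1.26144803e-03, -2.83239436e-04]), 'joint_efforts': array([-8.72481523e-04, -9.27105474e+01,  1.97957575e+00, -3.69917858e+01,
        1.78499072e-02,  8.30627483e-03,  4.93148161e-05]), 'position': array([ 0.23156495, -0.58016849,  0.23072986]), 'tool_rot': array([-3.14047705e+00,  8.11888376e-05,  3.79772675e-01]), 'force': array([ 0.18734711, -0.31523471,  0.14338239]), 'moment': array([-0.01280309, -0.05049231, -0.02610149]), 'grip_width': 0.08540202470727697}
side {'vertical_fov': 55.76835784756231, 'cx': 319.81155895618645, 'cy': 239.58626604162896, 'origin': array([ 0.17755539, -0.48597782,  0.69408325]), 'orientation': array([-2.33277575,  0.01450215, -0.68629608])}
top {'vertical_fov': 51.7374831016993, 'cx': 317.90885464999326, 'cy': 239.49045377632442, 'origin': array([0.36143416, 0.01803416, 1.15999039]), 'orientation': array([-2.94754289, 
[... 1609 characters left out ...]
e 0.74 [365.  392.6] [ 0.5287 -0.2383  0.    ]
flange top 0.87 [222.  423.9] [ 0.6413 -0.2509  0.    ]
flange side 0.92 [334.8 442.7] [ 0.6425 -0.2533  0.    ]
driver top 0.68 [296.6 351.3] [ 0.4564 -0.0783  0.    ]
driver top 0.33 [215. 361.] [ 0.6536 -0.0986  0.    ]
driver side 0.59 [330.9 303.1] [ 0.4538 -0.0845  0.    ]
cross top 0.59 [305.8 276.1] [0.4298 0.0963 0.    ]
cross top 0.5 [283.  168.6] [0.4751 0.3493 0.    ]
cross side 0.78 [276.6 235.3] [0.4288 0.11   0.    ]
block top 0.93 [284.4 168.4] [0.4718 0.3495 0.    ]
block top 0.51 [234.1 368.8] [ 0.6071 -0.1179  0.    ]
block side 0.91 [210.2 196.5] [0.4698 0.3524 0.    ]
block side 0.64 [180.1 224.5] [0.5837 0.4143 0.    ]
1.45
```

View pics/top0.png

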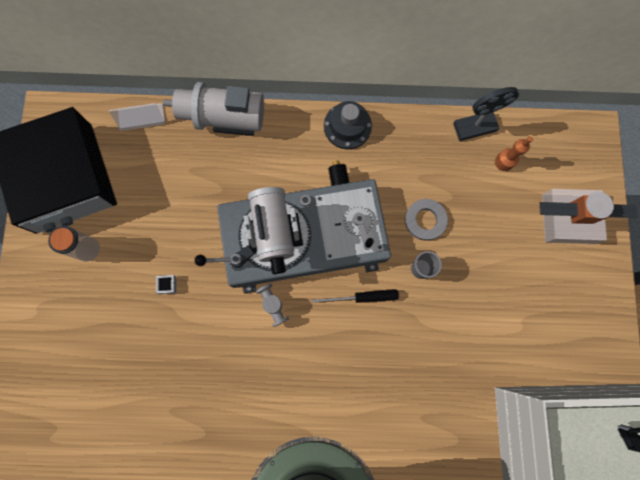

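View pics/side0.png

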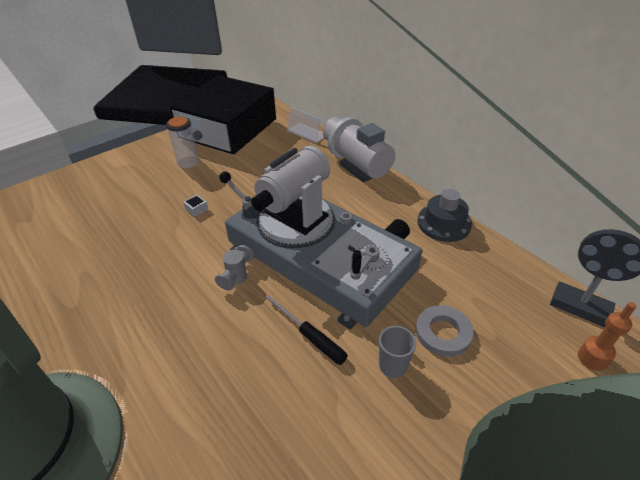

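Top view shows the handle at about pixel (370, 242) and the crank axis at about (360, 215). Distances agree: handle radius 60 mm against 62, and 287 mm between the axes against 284. I'm moving to above the handle.

```bash
python3 -m inch '[{"dx":44,"dy":-29},{"dx":44,"dy":-29},{"dx":44,"dy":-29},{"dx":44,"dy":-29},{"dx":44,"dy":-29},{"dx":44,"dy":-29},{"dx":44,"dy":-29},{"dx":44,"dy":-29},{"dx":20,"dy":-13},{}]'
python3 - <<'E'
from h import *
s=bot.observe(); print(s["clock"],s["position"],s["tool_rot"],s["force"])
C=cal("wrist"); save("wrist","w1.png")
for t,z in [("crank_grip",.123),("crank_axis",.123),("dial_mark",.079),("nut",.068)]:
    for q in bot.tip_of("wrist",t)[:2]: print(t,round(q["score"],2),np.round(q["centre"],1),np.round(atz("wrist",*q["centre"],z,C),4))
E
```

```text
1.45 [ 0.2316604  -0.58045534  0.23128647] [-3.14154222e+00  4.07319281e-05  3.79794880e-01] [ 0.5989244   0.0894432  -0.01459123]schema error: expected keys dx, dy, dz, rx, ry, rz, hand
```

View pics/w1.png

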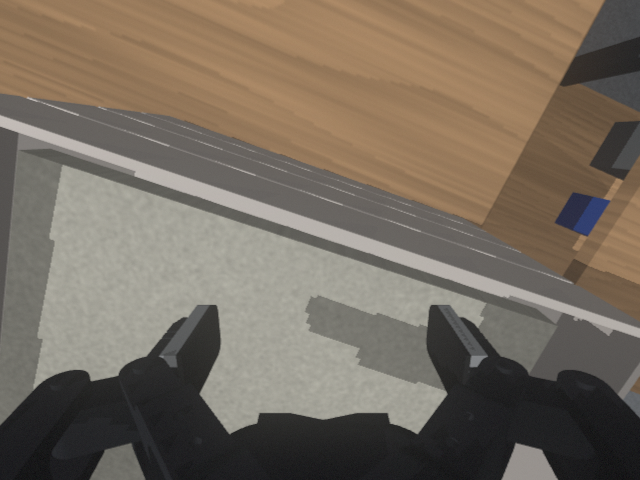

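Run:
```python
from h import *
C=cal("wrist"); im,d=bot.grab_frame("wrist")
for r,c in [(130,30),(200,250),(285,500),(50,300),(310,320),(350,470)]:
    f,cx,cy,o,M=C; print(r,c,np.round(o+d[r,c]*(M@np.array([(c-cx)/f,(r-cy)/f,1])),3))
```

```text
130 30 [ 0.262 -0.453  0.237]
200 250 [ 0.267 -0.536  0.237]
285 500 [ 0.271 -0.645  0.236]
50 300 [ 0.364 -0.505  0.002]
310 320 [ 0.218 -0.584  0.206]
350 470 [ 0.258 -0.618  0.28 ]
```

The tool starts below a container rim (z about 0.237), so I'll rise before crossing it.

```bash
python3 -m inch '[{"dx":0,"dy":0,"dz":-30,"rx":0,"ry":0,"rz":0,"hand":-1},{"dx":0,"dy":0,"dz":-40,"rx":0,"ry":0,"rz":0,"hand":-1},{"dx":44,"dy":-29,"dz":0,"rx":0,"ry":0,"rz":0,"hand":-1},{"dx":44,"dy":-29,"dz":0,"rx":0,"ry":0,"rz":0,"hand":-1},{"dx":44,"dy":-29,"dz":0,"rx":0,"ry":0,"rz":0,"hand":-1},{"dx":44,"dy":-29,"dz":0,"rx":0,"ry":0,"rz":0,"hand":-1},{"dx":44,"dy":-29,"dz":0,"rx":0,"ry":0,"rz":0,"hand":-1},{"dx":44,"dy":-29,"dz":0,"rx":0,"ry":0,"rz":0,"hand":-1},{"dx":44,"dy":-29,"dz":0,"rx":0,"ry":0,"rz":0,"hand":-1},{"dx":44,"dy":-29,"dz":0,"rx":0,"ry":0,"rz":0,"hand":-1}]'
```

```text
clock: 2.75
position: [0.4611, -0.2504, 0.3016]
tool_rot: [3.141, -0.0, 0.38]
force: [0.4, -1.2, 0.2]
grip_width: 0.0854
```

```bash
python3 -m inch '[{"dx":40,"dy":-40,"dz":0,"rx":0,"ry":0,"rz":0,"hand":-1},{"dx":40,"dy":-40,"dz":0,"rx":0,"ry":0,"rz":0,"hand":-1},{"dx":0,"dy":0,"dz":0,"rx":0,"ry":0,"rz":0,"hand":-1},{"dx":0,"dy":0,"dz":0,"rx":0,"ry":0,"rz":0,"hand":-1},{"dx":0,"dy":0,"dz":0,"rx":0,"ry":0,"rz":0,"hand":-1}]'
python3 - <<'E'
from h import *
s=bot.observe(); print(s["clock"],s["position"],s["tool_rot"],s["force"])
C=cal("wrist"); save("wrist","w2.png")
for t,z in [("crank_grip",.123),("crank_axis",.123),("dial_mark",.079),("nut",.068),("cup",0)]:
    for q in bot.tip_of("wrist",t)[:2]: print(t,round(q["score"],2),np.round(q["centre"],1),np.round(atz("wrist",*q["centre"],z,C),4))
E
```

```text
clock: 3.25
position: [0.4994, -0.1612, 0.3013]
tool_rot: [3.141, 0.0, 0.379]
force: [-0.0, -0.4, -0.3]
grip_width: 0.085
3.25 [ 0.49938148 -0.16124482  0.30129159] [3.14129888e+00 3.27110628e-04 3.78602861e-01] [-0.00759035 -0.35810386 -0.33504214]
crank_grip 0.97 [124.3 287.6] [ 0.565  -0.1025  0.123 ]
crank_grip 0.55 [196.8 389.5] [ 0.5403 -0.2101  0.123 ]
crank_axis 0.67 [ 47.9 286.7] [ 0.6199 -0.0817  0.123 ]
dial_mark 0.9 [ 95.9 301.4] [ 0.5937 -0.1016  0.079 ]
dial_mark 0.52 [201.5 389.4] [ 0.5322 -0.2225  0.079 ]
cup 0.86 [199.5 388.8] [ 0.5266 -0.2398  0.    ]
```

View pics/w2.png

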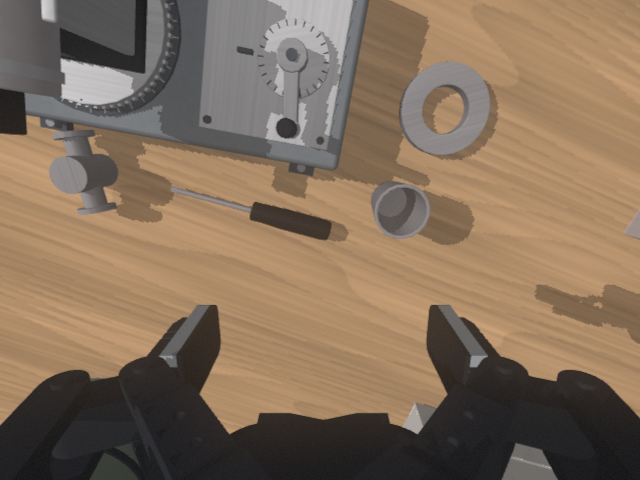

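Wrist picture: handle at pixel (287, 127), shaft at (291, 55), mark on the dial at (301, 96), cup and driver clear. I'm moving over the handle and partly down.

```bash
python3 -m inch '[{"dx":27,"dy":-10,"dz":0,"rx":0,"ry":0,"rz":0.042,"hand":-1},{"dx":27,"dy":-11,"dz":20,"rx":0,"ry":0,"rz":0,"hand":-1},{"dx":27,"dy":-12,"dz":30,"rx":0,"ry":0,"rz":0,"hand":-1},{"dx":0,"dy":0,"dz":45,"rx":0,"ry":0,"rz":0,"hand":-1},{"dx":0,"dy":0,"dz":25,"rx":0,"ry":0,"rz":0,"hand":-0.3},{"dx":0,"dy":0,"dz":0,"rx":0,"ry":0,"rz":0,"hand":-0.3},{"dx":0,"dy":0,"dz":0,"rx":0,"ry":0,"rz":0,"hand":-0.3}]' 20
python3 - <<'E'
from h import *
s=bot.observe(); print(s["clock"],s["position"],s["tool_rot"],s["force"])
C=cal("wrist"); save("wrist","w3.png")
for t,z in [("crank_grip",.123),("crank_axis",.123),("dial_mark",.079)]:
    for q in bot.tip_of("wrist",t)[:2]: print(t,round(q["score"],2),np.round(q["centre"],1),np.round(atz("wrist",*q["centre"],z,C),4))
E
```

```text
clock: 4.25
position: [0.5647, -0.1017, 0.1821]
tool_rot: [3.142, -0.0, 0.337]
force: [0.3, 0.2, 0.4]
grip_width: 0.0557
4.25 [ 0.56470676 -0.10171183  0.18207771] [ 3.14158307e+00 -2.19491837e-04  3.37284884e-01] [0.28756658 0.24306291 0.36985977]
crank_grip 0.84 [263.3 324.1] [ 0.5642 -0.1024  0.123 ]
crank_axis 0.57 [162.7 320.3] [ 0.6197 -0.0808  0.123 ]
dial_mark 0.7 [204.2 332.7] [ 0.5927 -0.099   0.079 ]
```

View pics/w3.png

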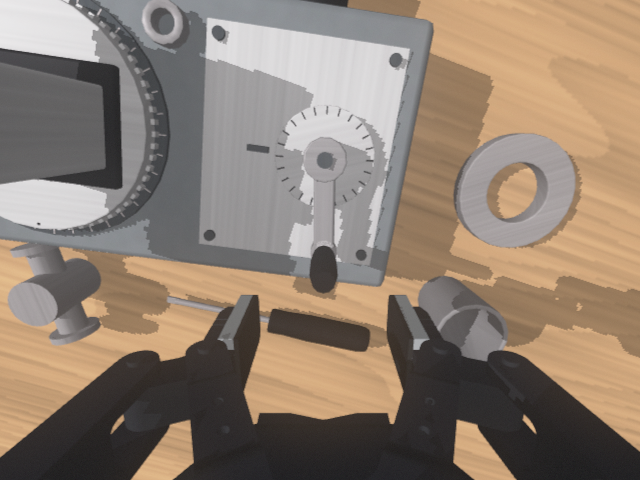

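```bash
python3 -m inch '[{"dx":0,"dy":0,"dz":30,"rx":0,"ry":0,"rz":0,"hand":-0.3},{"dx":0,"dy":0,"dz":30,"rx":0,"ry":0,"rz":0,"hand":-0.3},{"dx":0,"dy":0,"dz":14,"rx":0,"ry":0,"rz":0,"hand":-0.3},{"dx":0,"dy":0,"dz":0,"rx":0,"ry":0,"rz":0,"hand":0.3},{"dx":0,"dy":0,"dz":0,"rx":0,"ry":0,"rz":0,"hand":0.4},{"dx":0,"dy":0,"dz":0,"rx":0,"ry":0,"rz":0,"hand":0.5}]' 20
python3 - <<'E'
from h import *
s=bot.observe(); print(s["clock"],s["position"],s["tool_rot"],s["force"],s["moment"],s["grip_width"])
C=cal("wrist"); save("wrist","w4.png")
for t,z in [("crank_grip",.123),("crank_axis",.123),("dial_mark",.079)]:
    for q in bot.tip_of("wrist",t)[:2]: print(t,round(q["score"],2),np.round(q["centre"],1),np.round(atz("wrist",*q["centre"],z,C),4))
E
```

```text
clock: 5.05
position: [0.5653, -0.1016, 0.1088]
tool_rot: [3.141, -0.002, 0.338]
force: [0.5, -0.4, 0.4]
grip_width: 0.0218
5.05 [ 0.56525354 -0.1015595   0.10875836] [ 3.14068675e+00 -1.82923669e-03  3.37581416e-01] [ 0.48236348 -0.42025138  0.42652054] [-0.0005895   0.02692066  0.09149831] 0.0217543546952041
crank_grip 0.75 [330.7 323.3] [ 0.5622 -0.1026  0.123 ]
crank_axis 0.97 [177.3 324.3] [ 0.6208 -0.0824  0.123 ]
dial_mark 0.76 [230.8 337.4] [ 0.5935 -0.0992  0.079 ]
```

View pics/w4.png

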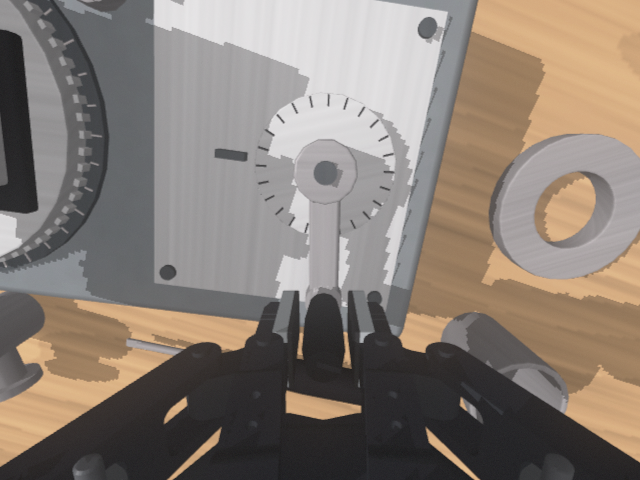

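Handle is centred between the pads (column 323, shaft at (325, 172)). I'll leave slight slack and push with the pads along the arc, watching the force.

```bash
python3 -m inch '[{"dx":-3,"dy":0,"dz":0,"rx":0,"ry":0,"rz":0,"hand":0.56},{"dx":0,"dy":0,"dz":0,"rx":0,"ry":0,"rz":0,"hand":0.56},{"dx":0,"dy":0,"dz":0,"rx":0,"ry":0,"rz":0,"hand":0.56}]'; python3 -m inch '[{"dx":0.02,"dy":1.24,"dz":0,"rx":0,"ry":0,"rz":-0.02,"hand":0.56},{"dx":0.02,"dy":1.24,"dz":0,"rx":0,"ry":0,"rz":-0.02,"hand":0.56},{"dx":0,"dy":0,"dz":0,"rx":0,"ry":0,"rz":0,"hand":0.56}]'
```

```text
clock: 5.55
position: [0.5615, -0.1025, 0.1074]
tool_rot: [3.142, -0.0, 0.338]
force: [-0.6, 0.9, 0.8]
grip_width: 0.0188
clock: 5.85
position: [0.5625, -0.1049, 0.1073]
tool_rot: [-3.141, 0.0, 0.379]
force: [-0.2, -1.1, -0.0]
grip_width: 0.0188
```

```bash
python3 -m inch '[{"dx":0.02,"dy":1.24,"dz":0,"rx":0,"ry":0,"rz":-0.02,"hand":0.56},{"dx":0.02,"dy":1.24,"dz":0,"rx":0,"ry":0,"rz":-0.02,"hand":0.56},{"dx":0.02,"dy":1.24,"dz":0,"rx":0,"ry":0,"rz":-0.02,"hand":0.56}]'
```

```text
clock: 6.15
position: [0.564, -0.1083, 0.1073]
tool_rot: [-3.142, 0.0, 0.44]
force: [-0.8, -0.1, 0.8]
grip_width: 0.0187
```

```bash
python3 -m inch '[{"dx":0.02,"dy":1.24,"dz":0,"rx":0,"ry":0,"rz":-0.02,"hand":0.56},{"dx":0.02,"dy":1.24,"dz":0,"rx":0,"ry":0,"rz":-0.02,"hand":0.56}]'
```

```text
clock: 6.35
position: [0.5651, -0.1105, 0.1073]
tool_rot: [-3.142, 0.0, 0.479]
force: [-1.2, 0.5, 0.5]
grip_width: 0.0188
```

```bash
python3 -m inch '[{"dx":0.02,"dy":1.24,"dz":0,"rx":0,"ry":0,"rz":-0.02,"hand":0.56},{"dx":0.02,"dy":1.24,"dz":0,"rx":0,"ry":0,"rz":-0.02,"hand":0.56}]'
```

```text
clock: 6.55
position: [0.5663, -0.1127, 0.1073]
tool_rot: [-3.142, 0.0, 0.519]
force: [-1.8, -0.2, 0.2]
grip_width: 0.0187
```

```bash
python3 -m inch '[{"dx":0.02,"dy":1.24,"dz":0,"rx":0,"ry":0,"rz":-0.02,"hand":0.56},{"dx":0.02,"dy":1.24,"dz":0,"rx":0,"ry":0,"rz":-0.02,"hand":0.56}]'
python3 - <<'E'
from h import *
C=cal("wrist"); s=bot.observe(); print(s["clock"],s["position"],s["tool_rot"],s["force"],s["moment"]); save("wrist","w5.png")
for t,z in [("dial_mark",.079)]:
    for q in bot.tip_of("wrist",t)[:2]: print(t,round(q["score"],2),np.round(q["centre"],1),np.round(atz("wrist",*q["centre"],z,C),4))
E
```

```text
clock: 6.75
position: [0.5676, -0.1148, 0.1073]
tool_rot: [-3.142, 0.0, 0.559]
force: [-1.0, 0.3, 0.7]
grip_width: 0.0189
6.75 [ 0.56758432 -0.11479252  0.10727926] [-3.14153363e+00  6.88763287e-05  5.59329464e-01] [-0.9803141   0.25480236  0.72445419] [ 0.03267019  0.14060063 -0.01563529]
dial_mark 0.61 [229.4 325.3] [ 0.5922 -0.1003  0.079 ]
```

View pics/w5.png

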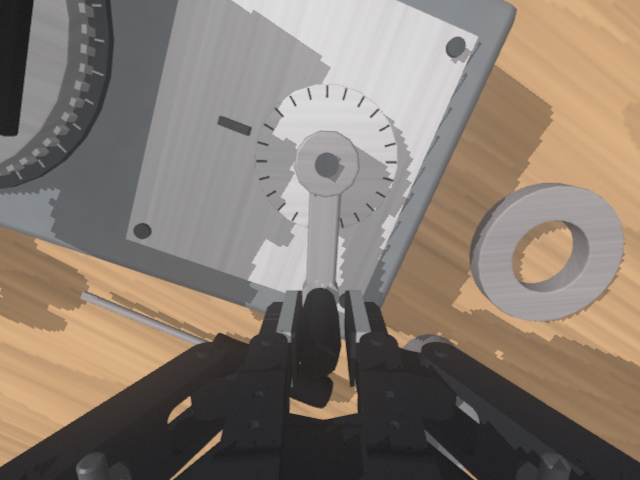

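The crank follows: the shaft stays at (327, 165) and the handle sits on the left pad. Continuing.

```bash
python3 -m inch '[{"dx":0.02,"dy":1.24,"dz":0,"rx":0,"ry":0,"rz":-0.02,"hand":0.56},{"dx":0.02,"dy":1.24,"dz":0,"rx":0,"ry":0,"rz":-0.02,"hand":0.56}]'
```

```text
clock: 7.05
position: [0.569, -0.1167, 0.1073]
tool_rot: [3.142, 0.0, 0.6]
force: [-1.5, -0.1, 0.4]
grip_width: 0.0185
```

```bash
python3 -m inch '[{"dx":0.02,"dy":1.24,"dz":0,"rx":0,"ry":0,"rz":-0.02,"hand":0.56},{"dx":0.02,"dy":1.24,"dz":0,"rx":0,"ry":0,"rz":-0.02,"hand":0.56}]'
```

```text
clock: 7.25
position: [0.5704, -0.1189, 0.1073]
tool_rot: [-3.142, 0.0, 0.639]
force: [-1.0, 0.8, -0.0]
grip_width: 0.0191
```

```bash
python3 -m inch '[{"dx":0.02,"dy":1.24,"dz":0,"rx":0,"ry":0,"rz":-0.02,"hand":0.56},{"dx":0.02,"dy":1.24,"dz":0,"rx":0,"ry":0,"rz":-0.02,"hand":0.56}]'
```

```text
clock: 7.45
position: [0.572, -0.1208, 0.1073]
tool_rot: [3.142, -0.0, 0.679]
force: [-0.9, 0.0, -0.4]
grip_width: 0.0184
```

```bash
python3 -m inch '[{"dx":0.02,"dy":1.24,"dz":0,"rx":0,"ry":0,"rz":-0.02,"hand":0.56},{"dx":0.02,"dy":1.24,"dz":0,"rx":0,"ry":0,"rz":-0.02,"hand":0.56}]'
```

```text
clock: 7.65
position: [0.5736, -0.1227, 0.1073]
tool_rot: [-3.142, 0.0, 0.719]
force: [-1.3, 0.3, 0.1]
grip_width: 0.0186
```

```bash
python3 -m inch '[{"dx":0.02,"dy":1.24,"dz":0,"rx":0,"ry":0,"rz":-0.02,"hand":0.56},{"dx":0.02,"dy":1.24,"dz":0,"rx":0,"ry":0,"rz":-0.02,"hand":0.56}]'
```

```text
clock: 7.85
position: [0.5753, -0.1245, 0.1073]
tool_rot: [3.142, 0.0, 0.759]
force: [-1.0, 1.0, -0.4]
grip_width: 0.0187
```

```bash
python3 -m inch '[{"dx":0.02,"dy":1.24,"dz":0,"rx":0,"ry":0,"rz":-0.02,"hand":0.56}]'
python3 - <<'E'
from h import *
C=cal("wrist"); s=bot.observe(); print(s["clock"],s["position"],s["tool_rot"],s["force"],s["moment"]); save("wrist","w6.png")
for t,z in [("dial_mark",.079)]:
    for q in bot.tip_of("wrist",t)[:2]: print(t,round(q["score"],2),np.round(q["centre"],1),np.round(atz("wrist",*q["centre"],z,C),4))
E
```

```text
clock: 7.95
position: [0.5761, -0.1254, 0.1073]
tool_rot: [-3.142, 0.0, 0.779]
force: [-1.0, 0.3, -0.5]
grip_width: 0.0192
7.95 [ 0.57612539 -0.12539773  0.1072893 ] [-3.14158499e+00  7.38879661e-06  7.79418050e-01] [-1.01853865  0.33829858 -0.47667239] [0.06567782 0.21393312 0.01119759]
dial_mark 0.91 [223.4 310.8] [ 0.5941 -0.0985  0.079 ]
```

View pics/w6.png

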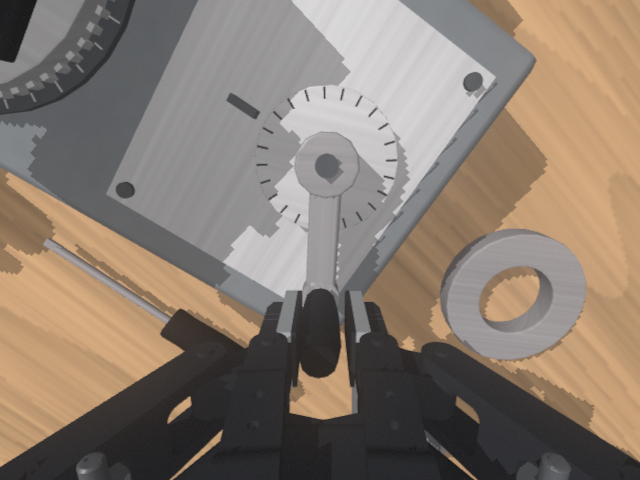

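```bash
python3 -m inch '[{"dx":0.02,"dy":1.24,"dz":0,"rx":0,"ry":0,"rz":-0.02,"hand":0.56},{"dx":0.02,"dy":1.24,"dz":0,"rx":0,"ry":0,"rz":-0.02,"hand":0.56}]'
```

```text
clock: 8.25
position: [0.5779, -0.127, 0.1073]
tool_rot: [-3.142, 0.0, 0.819]
force: [-0.9, -1.0, 0.3]
grip_width: 0.0186
```

```bash
python3 -m inch '[{"dx":0.02,"dy":1.24,"dz":0,"rx":0,"ry":0,"rz":-0.02,"hand":0.56},{"dx":0,"dy":0,"dz":0,"rx":0,"ry":0,"rz":0,"hand":0.56}]'
```

```text
clock: 8.45
position: [0.5789, -0.128, 0.1073]
tool_rot: [3.142, -0.0, 0.839]
force: [-0.5, -0.9, 0.4]
grip_width: 0.0188
```

```bash
python3 -m inch '[{"dx":0.02,"dy":1.24,"dz":0,"rx":0,"ry":0,"rz":-0.02,"hand":0.56},{"dx":0,"dy":0,"dz":0,"rx":0,"ry":0,"rz":0,"hand":0.56}]'
```

```text
clock: 8.65
position: [0.5798, -0.1288, 0.1073]
tool_rot: [-3.142, -0.0, 0.859]
force: [-0.2, -0.4, 0.1]
grip_width: 0.0186
```

```bash
python3 -m inch '[{"dx":0.02,"dy":1.24,"dz":0,"rx":0,"ry":0,"rz":-0.02,"hand":0.56},{"dx":0,"dy":0,"dz":0,"rx":0,"ry":0,"rz":0,"hand":0.56}]'
```

```text
clock: 8.85
position: [0.5807, -0.1295, 0.1073]
tool_rot: [-3.141, -0.0, 0.879]
force: [-1.5, 0.5, 0.7]
grip_width: 0.0187
```

```bash
python3 -m inch '[{"dx":0.02,"dy":1.24,"dz":0,"rx":0,"ry":0,"rz":-0.02,"hand":0.56},{"dx":0,"dy":0,"dz":0,"rx":0,"ry":0,"rz":0,"hand":0.56}]'
python3 - <<'E'
from h import *
C=cal("wrist"); s=bot.observe(); print(s["clock"],s["position"],s["tool_rot"],s["force"],s["moment"]); save("wrist","w7.png")
for t,z in [("dial_mark",.079),("crank_axis",.123)]:
    for q in bot.tip_of("wrist",t)[:2]: print(t,round(q["score"],2),np.round(q["centre"],1),np.round(atz("wrist",*q["centre"],z,C),4))
E
```

```text
clock: 9.05
position: [0.5813, -0.13, 0.1072]
tool_rot: [-3.141, 0.0, 0.899]
force: [-4.6, 3.1, 2.3]
grip_width: 0.0189
9.05 [ 0.58132142 -0.12999319  0.1071829 ] [-3.14071860e+00  2.19406846e-04  8.99013302e-01] [-4.63166464  3.13109351  2.25988175] [0.53187144 0.92541023 0.04362135]
dial_mark 0.93 [224.  304.6] [ 0.5933 -0.0993  0.079 ]
crank_axis 0.79 [171.2 326.1] [ 0.6199 -0.0823  0.123 ]
```

View pics/w7.png

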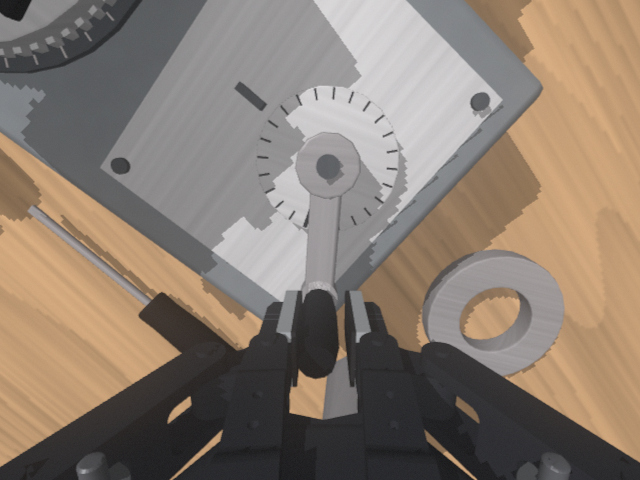

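The force jumps to about 5.5 N tangential at yaw 0.899: that is the anticlockwise end. The mark is still at (0.593, -0.099). Now clockwise.

```bash
python3 -m inch '[{"dx":0.02,"dy":-1.24,"dz":0,"rx":0,"ry":0,"rz":0.02,"hand":0.56},{"dx":0.05,"dy":-2.48,"dz":0,"rx":0,"ry":0,"rz":0.04,"hand":0.56},{"dx":0.05,"dy":-2.48,"dz":0,"rx":0,"ry":0,"rz":0.04,"hand":0.56},{"dx":0.05,"dy":-2.48,"dz":0,"rx":0,"ry":0,"rz":0.04,"hand":0.56},{"dx":0.05,"dy":-2.48,"dz":0,"rx":0,"ry":0,"rz":0.04,"hand":0.56},{"dx":0.05,"dy":-2.48,"dz":0,"rx":0,"ry":0,"rz":0.04,"hand":0.56},{"dx":0.05,"dy":-2.48,"dz":0,"rx":0,"ry":0,"rz":0.04,"hand":0.56},{"dx":0.05,"dy":-2.48,"dz":0,"rx":0,"ry":0,"rz":0.04,"hand":0.56},{"dx":0.02,"dy":-1.24,"dz":0,"rx":0,"ry":0,"rz":0.02,"hand":0.56}]'
```

```text
clock: 10.1
position: [0.5688, -0.1158, 0.1075]
tool_rot: [3.141, -0.001, 0.575]
force: [0.2, -0.4, -1.0]
grip_width: 0.0187
```

```bash
python3 -m inch '[{"dx":0.02,"dy":-1.24,"dz":0,"rx":0,"ry":0,"rz":0.02,"hand":0.56},{"dx":0.02,"dy":-1.24,"dz":0,"rx":0,"ry":0,"rz":0.02,"hand":0.56}]'
```

```text
clock: 10.3
position: [0.5672, -0.1136, 0.1074]
tool_rot: [3.141, -0.0, 0.536]
force: [1.0, -0.4, -0.1]
grip_width: 0.0186
```

```bash
python3 -m inch '[{"dx":0.02,"dy":-1.24,"dz":0,"rx":0,"ry":0,"rz":0.02,"hand":0.56},{"dx":0.02,"dy":-1.24,"dz":0,"rx":0,"ry":0,"rz":0.02,"hand":0.56}]'
```

```text
clock: 10.5
position: [0.5659, -0.1113, 0.1073]
tool_rot: [3.142, -0.0, 0.496]
force: [1.6, -0.4, -0.4]
grip_width: 0.0187
```

```bash
python3 -m inch '[{"dx":0.02,"dy":-1.24,"dz":0,"rx":0,"ry":0,"rz":0.02,"hand":0.56},{"dx":0.02,"dy":-1.24,"dz":0,"rx":0,"ry":0,"rz":0.02,"hand":0.56}]'
```

```text
clock: 10.7
position: [0.5647, -0.1091, 0.1073]
tool_rot: [3.142, -0.0, 0.456]
force: [0.2, 0.6, 0.2]
grip_width: 0.0191
```

```bash
python3 -m inch '[{"dx":0.02,"dy":-1.24,"dz":0,"rx":0,"ry":0,"rz":0.02,"hand":0.56},{"dx":0.02,"dy":-1.24,"dz":0,"rx":0,"ry":0,"rz":0.02,"hand":0.56}]'
```

```text
clock: 10.9
position: [0.5637, -0.1068, 0.1073]
tool_rot: [3.142, -0.0, 0.416]
force: [0.3, 0.1, 0.0]
grip_width: 0.0188
```

```bash
python3 -m inch '[{"dx":0.02,"dy":-1.24,"dz":0,"rx":0,"ry":0,"rz":0.02,"hand":0.56},{"dx":0.02,"dy":-1.24,"dz":0,"rx":0,"ry":0,"rz":0.02,"hand":0.56}]'
```

```text
clock: 11.1
position: [0.5627, -0.1045, 0.1073]
tool_rot: [-3.142, -0.0, 0.376]
force: [0.3, -0.4, 0.7]
grip_width: 0.0187
```

```bash
python3 -m inch '[{"dx":0.02,"dy":-1.24,"dz":0,"rx":0,"ry":0,"rz":0.02,"hand":0.56},{"dx":0,"dy":0,"dz":0,"rx":0,"ry":0,"rz":0,"hand":0.56}]'
```

```text
clock: 11.3
position: [0.5622, -0.1032, 0.1073]
tool_rot: [-3.142, 0.0, 0.357]
force: [0.8, -0.6, 0.6]
grip_width: 0.0188
```

```bash
python3 -m inch '[{"dx":0.02,"dy":-1.24,"dz":0,"rx":0,"ry":0,"rz":0.02,"hand":0.56},{"dx":0,"dy":0,"dz":0,"rx":0,"ry":0,"rz":0,"hand":0.56}]'
```

```text
clock: 11.5
position: [0.5618, -0.1021, 0.1073]
tool_rot: [-3.142, 0.0, 0.337]
force: [-0.6, 0.3, 0.3]
grip_width: 0.0191
```

```bash
python3 -m inch '[{"dx":0.02,"dy":-1.24,"dz":0,"rx":0,"ry":0,"rz":0.02,"hand":0.56},{"dx":0,"dy":0,"dz":0,"rx":0,"ry":0,"rz":0,"hand":0.56}]'
```

```text
clock: 11.7
position: [0.5614, -0.101, 0.1073]
tool_rot: [-3.142, 0.0, 0.317]
force: [0.4, 0.1, 0.4]
grip_width: 0.0188
```

```bash
python3 -m inch '[{"dx":0.02,"dy":-1.24,"dz":0,"rx":0,"ry":0,"rz":0.02,"hand":0.56},{"dx":0,"dy":0,"dz":0,"rx":0,"ry":0,"rz":0,"hand":0.56}]'
```

```text
clock: 11.9
position: [0.5611, -0.0997, 0.1073]
tool_rot: [-3.142, 0.0, 0.297]
force: [-0.6, -1.3, -0.2]
grip_width: 0.0186
```

```bash
python3 -m inch '[{"dx":0.01,"dy":-0.62,"dz":0,"rx":0,"ry":0,"rz":0.01,"hand":0.56},{"dx":0,"dy":0,"dz":0,"rx":0,"ry":0,"rz":0,"hand":0.56}]'
```

```text
clock: 12.1
position: [0.5609, -0.0992, 0.1073]
tool_rot: [-3.142, 0.0, 0.287]
force: [-0.2, -1.3, 0.3]
grip_width: 0.0189
```

```bash
python3 -m inch '[{"dx":0.01,"dy":-0.62,"dz":0,"rx":0,"ry":0,"rz":0.01,"hand":0.56},{"dx":0,"dy":0,"dz":0,"rx":0,"ry":0,"rz":0,"hand":0.56}]'
```

```text
clock: 12.3
position: [0.5608, -0.0987, 0.1073]
tool_rot: [-3.142, -0.0, 0.277]
force: [0.1, -0.4, 0.1]
grip_width: 0.0188
```

```bash
python3 -m inch '[{"dx":0.01,"dy":-0.62,"dz":0,"rx":0,"ry":0,"rz":0.01,"hand":0.56},{"dx":0,"dy":0,"dz":0,"rx":0,"ry":0,"rz":0,"hand":0.56}]'
python3 - <<'E'
from h import *
C=cal("wrist"); s=bot.observe(); print(s["clock"],s["position"],s["tool_rot"],s["force"],s["moment"]); save("wrist","w8.png")
for t,z in [("dial_mark",.079),("crank_axis",.123)]:
    for q in bot.tip_of("wrist",t)[:2]: print(t,round(q["score"],2),np.round(q["centre"],1),np.round(atz("wrist",*q["centre"],z,C),4))
E
```

```text
clock: 12.5
position: [0.5606, -0.098, 0.1073]
tool_rot: [-3.142, 0.0, 0.267]
force: [0.3, 0.4, 0.3]
grip_width: 0.0186
12.5 [ 0.56059014 -0.0980426   0.10728135] [-3.14156867e+00  1.48102068e-05  2.67253216e-01] [0.30084189 0.37860926 0.33666255] [-0.07438434 -0.02944295 -0.0216589 ]
dial_mark 0.72 [224.9 342.8] [ 0.5929 -0.0993  0.079 ]
crank_axis 0.95 [169.7 323.3] [ 0.62   -0.0818  0.123 ]
```

View pics/w8.png

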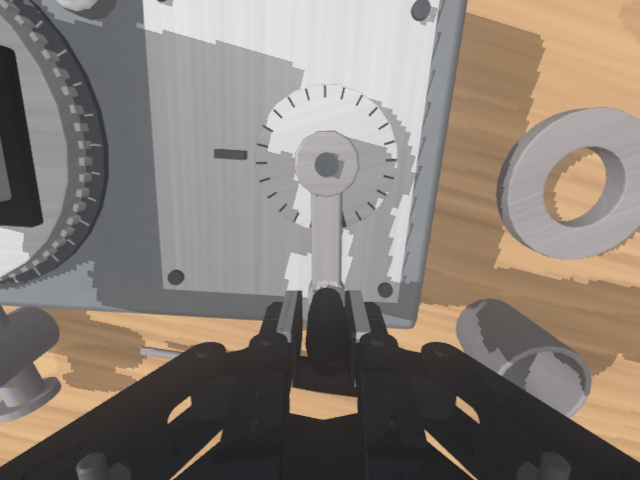

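Shaft at (326, 164), handle now on the right pad, and the mark is unchanged. Still free, so going on in small steps.

```bash
python3 -m inch '[{"dx":0.01,"dy":-0.62,"dz":0,"rx":0,"ry":0,"rz":0.01,"hand":0.56},{"dx":0,"dy":0,"dz":0,"rx":0,"ry":0,"rz":0,"hand":0.56}]'
```

```text
clock: 12.85
position: [0.5605, -0.0975, 0.1073]
tool_rot: [3.141, -0.0, 0.257]
force: [-0.0, -1.2, 0.3]
grip_width: 0.0186
```

```bash
python3 -m inch '[{"dx":0.01,"dy":-0.62,"dz":0,"rx":0,"ry":0,"rz":0.01,"hand":0.56},{"dx":0,"dy":0,"dz":0,"rx":0,"ry":0,"rz":0,"hand":0.56}]'
```

```text
clock: 13.05
position: [0.5604, -0.0971, 0.1073]
tool_rot: [3.141, -0.0, 0.247]
force: [2.0, -3.0, -1.5]
grip_width: 0.0187
```

```bash
python3 -m inch '[{"dx":0.01,"dy":-0.62,"dz":0,"rx":0,"ry":0,"rz":0.01,"hand":0.56},{"dx":0,"dy":0,"dz":0,"rx":0,"ry":0,"rz":0,"hand":0.56}]'
```

```text
clock: 13.25
position: [0.5603, -0.0966, 0.1074]
tool_rot: [3.141, -0.0, 0.237]
force: [2.9, -4.1, -1.1]
grip_width: 0.0192
```

Clockwise end felt: 4.7 N at yaw 0.237. The midpoint is a tool yaw of about 0.566, plus half the slack (0.022) when pushing anticlockwise. I'll push to 0.588, then back off 0.022.

```bash
python3 -m inch '[{"dx":0.02,"dy":1.24,"dz":0,"rx":0,"ry":0,"rz":-0.02,"hand":0.56},{"dx":0.05,"dy":2.48,"dz":0,"rx":0,"ry":0,"rz":-0.04,"hand":0.56},{"dx":0.05,"dy":2.48,"dz":0,"rx":0,"ry":0,"rz":-0.04,"hand":0.56},{"dx":0.05,"dy":2.48,"dz":0,"rx":0,"ry":0,"rz":-0.04,"hand":0.56},{"dx":0.05,"dy":2.48,"dz":0,"rx":0,"ry":0,"rz":-0.04,"hand":0.56},{"dx":0.05,"dy":2.48,"dz":0,"rx":0,"ry":0,"rz":-0.04,"hand":0.56},{"dx":0.05,"dy":2.48,"dz":0,"rx":0,"ry":0,"rz":-0.04,"hand":0.56},{"dx":0.05,"dy":2.48,"dz":0,"rx":0,"ry":0,"rz":-0.04,"hand":0.56},{"dx":0.02,"dy":1.24,"dz":0,"rx":0,"ry":0,"rz":-0.02,"hand":0.56},{"dx":0.02,"dy":1.24,"dz":0,"rx":0,"ry":0,"rz":-0.02,"hand":0.56}]';python3 -m inch '[{"dx":0.01,"dy":0.62,"dz":0,"rx":0,"ry":0,"rz":-0.011,"hand":0.56},{"dx":0,"dy":0,"dz":0,"rx":0,"ry":0,"rz":0,"hand":0.56}]'
python3 - <<'E'
from h import *
C=cal("wrist"); s=bot.observe(); print(s["position"],s["tool_rot"],s["grip_width"])
a=np.array([0.6203,-0.082])
for p in [(0.5813,-.13),(.5603,-.0966),s["position"][:2]]:
    v=a-np.array(p[:2]); print(np.arctan2(v[1],v[0]),np.hypot(*v))
save("wrist","w9.png")
E
```

```text
clock: 14.25
position: [0.5683, -0.1153, 0.1072]
tool_rot: [-3.141, 0.0, 0.579]
force: [-0.8, -0.5, -0.4]
grip_width: 0.0186
clock: 14.45
position: [0.5688, -0.116, 0.1072]
tool_rot: [-3.141, 0.0, 0.589]
force: [-0.4, 0.2, -0.4]
grip_width: 0.0189
[ 0.56879046 -0.11600013  0.10723657] [-3.14136117e+00  6.13072106e-05  5.88963486e-01] 0.018899328300365174
0.8884797719201495 0.06184658438426486
0.23869437821948714 0.06175078946863751
0.5834248880598103 0.06171905454025162
```

View pics/w9.png

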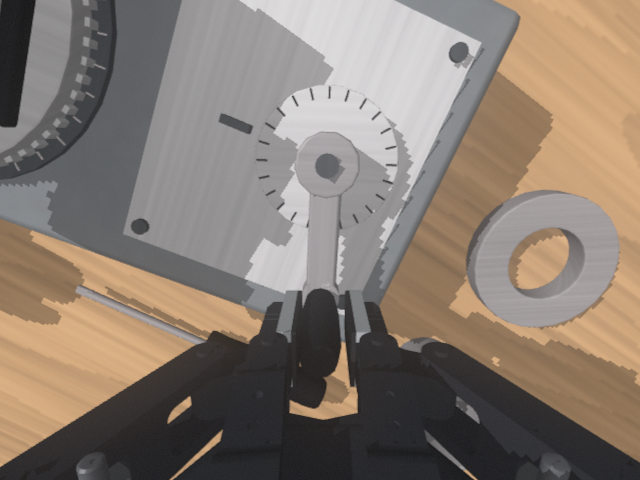

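Position angle is 0.583 against a target of 0.586, so it's within tolerance. Back off, open and rise.

```bash
python3 -m inch '[{"dx":0.02,"dy":-1.2,"dz":0,"rx":0,"ry":0,"rz":0.02,"hand":0.56},{"dx":0,"dy":0,"dz":0,"rx":0,"ry":0,"rz":0,"hand":0.4},{"dx":0,"dy":0,"dz":0,"rx":0,"ry":0,"rz":0,"hand":0},{"dx":0,"dy":0,"dz":0,"rx":0,"ry":0,"rz":0,"hand":0},{"dx":0,"dy":0,"dz":-30,"rx":0,"ry":0,"rz":0,"hand":0},{"dx":0,"dy":0,"dz":-50,"rx":0,"ry":0,"rz":0,"hand":0},{"dx":0,"dy":0,"dz":-40,"rx":0,"ry":0,"rz":0,"hand":0},{"dx":-40,"dy":0,"dz":-30,"rx":0,"ry":0,"rz":0,"hand":0},{"dx":-30,"dy":0,"dz":0,"rx":0,"ry":0,"rz":0,"hand":0},{"dx":0,"dy":0,"dz":0,"rx":0,"ry":0,"rz":0,"hand":0}]'
python3 - <<'E'
from h import *
s=bot.observe(); print(s["clock"],s["position"],s["tool_rot"],s["qpos"])
C=cal("wrist"); save("wrist","w10.png")
for t,z in [("crank_grip",.123),("crank_axis",.123),("dial_mark",.079)]:
    for q in bot.tip_of("wrist",t)[:1]: print(t,round(q["score"],2),np.round(q["centre"],1),np.round(atz("wrist",*q["centre"],z,C),4))
E
```

```text
clock: 15.5
position: [0.5068, -0.1555, 0.2584]
tool_rot: [3.14, 0.001, 0.565]
force: [0.2, 0.5, -1.4]
grip_width: 0.0431
15.5 [ 0.50682765 -0.15551712  0.25843557] [3.13951191e+00 6.52263494e-04 5.65011767e-01] [ 0.43813466  0.35463693 -0.32820155  1.80638399  0.13569362  1.00143021
 -0.95011945]
crank_grip 0.94 [134.1 320.3] [ 0.5686 -0.114   0.123 ]
crank_axis 0.8 [ 42.6 319.5] [ 0.62  -0.081  0.123]
dial_mark 0.9 [ 99.5 319.7] [ 0.592  -0.0984  0.079 ]
```

View pics/w10.png

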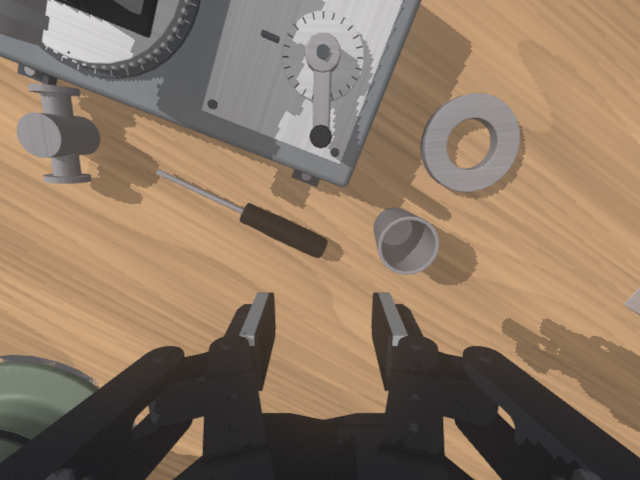

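Released crank stands at 0.571 rad by the picture, against 0.564 by feel, and the mark has not moved. Next, go high towards the clamp and look.

```bash
python3 -m inch '[{"dx":0,"dy":0,"dz":-45,"rx":0,"ry":0,"rz":0,"hand":0.5},{"dx":17,"dy":-38,"dz":0,"rx":0,"ry":0,"rz":0,"hand":0.5},{"dx":17,"dy":-38,"dz":0,"rx":0,"ry":0,"rz":0,"hand":0.5},{"dx":17,"dy":-38,"dz":0,"rx":0,"ry":0,"rz":0,"hand":0.5},{"dx":17,"dy":-38,"dz":0,"rx":0,"ry":0,"rz":0,"hand":0.5},{"dx":17,"dy":-38,"dz":0,"rx":0,"ry":0,"rz":0,"hand":0.5},{"dx":17,"dy":-38,"dz":0,"rx":0,"ry":0,"rz":0,"hand":0.5},{"dx":17,"dy":-38,"dz":0,"rx":0,"ry":0,"rz":0,"hand":0.5},{"dx":17,"dy":-38,"dz":0,"rx":0,"ry":0,"rz":0,"hand":0.5},{"dx":0,"dy":0,"dz":0,"rx":0,"ry":0,"rz":0,"hand":0.5}]'
python3 -m inch '[{"dx":0,"dy":0,"dz":0,"rx":0,"ry":0,"rz":0,"hand":0.5},{"dx":0,"dy":0,"dz":0,"rx":0,"ry":0,"rz":0,"hand":0.5}]'
python3 - <<'E'
from h import *
s=bot.observe(); print(s["clock"],s["position"],s["tool_rot"],s["qpos"])
C=cal("wrist"); save("wrist","w11.png"); bot.grab_frame("top")
for n in ("wrist","top"):
  for t,z in [("clamp_ball",.13),("clamp_axis",.13),("block",0.0)]:
    for q in bot.tip_of(n,t)[:2]: print(n,t,round(q["score"],2),np.round(q["centre"],1),np.round(atz(n,*q["centre"],z,C if n=="wrist" else None),4))
E
```

```text
clock: 16.7
position: [0.4587, 0.1829, 0.3021]
tool_rot: [-3.139, -0.001, 0.577]
force: [-0.2, -0.5, 0.1]
grip_width: 0.0213
clock: 16.9
position: [0.4603, 0.1763, 0.302]
tool_rot: [-3.141, 0.001, 0.569]
force: [0.0, 1.2, -0.4]
grip_width: 0.0212
16.9 [0.46026618 0.17630699 0.30196704] [-3.14144897e+00  6.69782923e-04  5.68548910e-01] [-0.05952683  0.26748764 -0.5217406   1.82791268  0.1493024   1.08571737
 -1.63812626]
wrist clamp_ball 0.64 [120.3 283. ] [0.5142 0.2509 0.13  ]
wrist clamp_axis 0.8 [156.3 357.4] [0.5235 0.1817 0.13  ]
wrist block 0.63 [109.2 201.5] [0.4702 0.3524 0.    ]
top clamp_ball 0.58 [215.8 358.1] [ 0.6189 -0.0793  0.13  ]
top clamp_axis 0.56 [254.7 230.8] [0.5258 0.1874 0.13  ]
top clamp_axis 0.21 [202.3 307.1] [0.6451 0.0309 0.13  ]
```

View pics/w11.png

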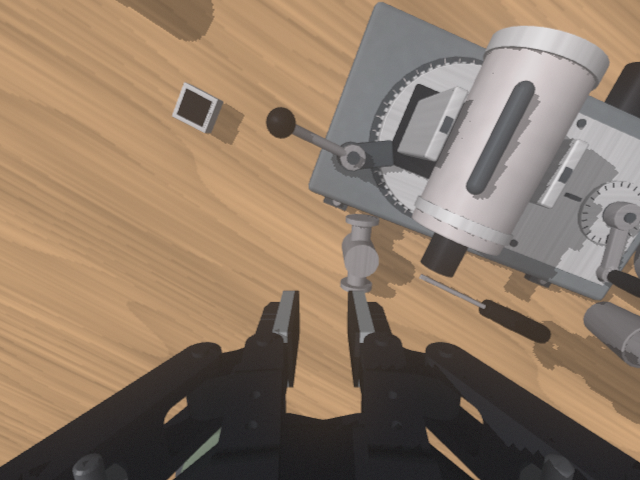

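The wrist picture shows the ball knob at pixel (281, 122) and the pivot at (352, 156): ball about (0.514, 0.251), 69 mm from the pivot. I'll go behind it with the jaws 12 mm apart as a notch.

```bash
python3 -m inch '[{"dx":40,"dy":-6,"dz":0,"rx":0,"ry":0,"rz":0,"hand":0.72},{"dx":41,"dy":-6,"dz":0,"rx":0,"ry":0,"rz":0,"hand":0.72},{"dx":40,"dy":-5,"dz":0,"rx":0,"ry":0,"rz":0,"hand":0.72},{"dx":0,"dy":0,"dz":0,"rx":0,"ry":0,"rz":0.115,"hand":0.72},{"dx":0,"dy":0,"dz":0,"rx":0,"ry":0,"rz":0.115,"hand":0.72},{"dx":0,"dy":0,"dz":0,"rx":0,"ry":0,"rz":0.115,"hand":0.72},{"dx":0,"dy":0,"dz":0,"rx":0,"ry":0,"rz":0.113,"hand":0.72},{"dx":0,"dy":0,"dz":30,"rx":0,"ry":0,"rz":0,"hand":0.72},{"dx":0,"dy":0,"dz":20,"rx":0,"ry":0,"rz":0,"hand":0.72},{"dx":0,"dy":0,"dz":0,"rx":0,"ry":0,"rz":0,"hand":0.72}]'
python3 - <<'E'
from h import *
s=bot.observe(); print(s["clock"],s["position"],s["tool_rot"],s["qpos"])
C=cal("wrist"); save("wrist","w12.png"); save("side","s12.png")
for n in ("wrist","side"):
  for t,z in [("clamp_ball",.13),("clamp_axis",.13)]:
    for q in bot.tip_of(n,t)[:2]: print(n,t,round(q["score"],2),np.round(q["centre"],1),np.round(atz(n,*q["centre"],z,C if n=="wrist" else None),4))
E
```

```text
clock: 18.3
position: [0.5519, 0.2554, 0.25]
tool_rot: [3.14, 0.004, 0.111]
force: [0.4, -0.1, 1.0]
grip_width: 0.0122
18.3 [0.55192033 0.25540173 0.24997517] [3.14021522 0.00367446 0.11083996] [-0.25872002  0.50140077 -0.39602269  1.60763545  0.2112806   1.07913088
 -2.17174528]
wrist clamp_ball 0.7 [281.3 323.8] [0.5136 0.2503 0.13  ]
wrist clamp_axis 0.67 [280.5 410.5] [0.5218 0.1814 0.13  ]
wrist clamp_axis 0.35 [201.2 492.1] [0.5916 0.1323 0.13  ]
side clamp_ball 0.79 [176.5 224.9] [0.5149 0.2563 0.13  ]
side clamp_axis 0.75 [191.6 246.7] [0.5218 0.1819 0.13  ]
```

View pics/w12.png

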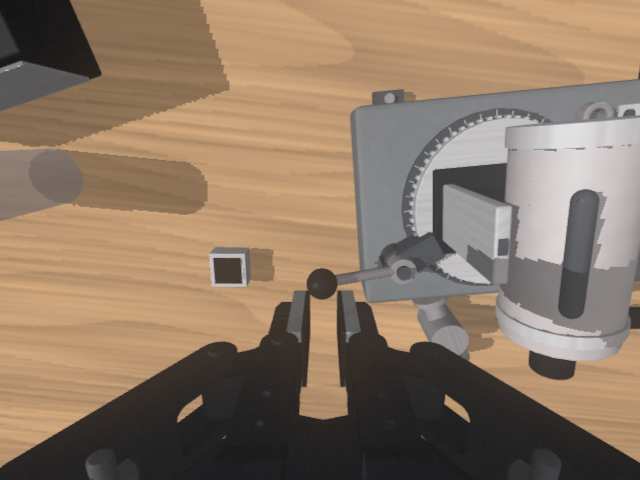

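View pics/s12.png

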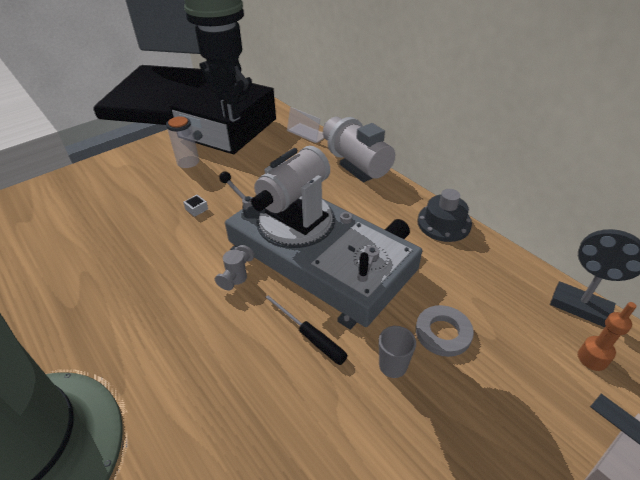

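Ball centred ahead of the notch (column 324, jaw centre 323). Descending.

```bash
python3 -m inch '[{"dx":0,"dy":0,"dz":40,"rx":0,"ry":0,"rz":0,"hand":0.72},{"dx":0,"dy":0,"dz":40,"rx":0,"ry":0,"rz":0,"hand":0.72},{"dx":0,"dy":0,"dz":30,"rx":0,"ry":0,"rz":0,"hand":0.72},{"dx":0,"dy":0,"dz":22,"rx":0,"ry":0,"rz":0,"hand":0.72},{"dx":0,"dy":0,"dz":0,"rx":0,"ry":0,"rz":0,"hand":0.72},{"dx":-8,"dy":0,"dz":0,"rx":0,"ry":0,"rz":0,"hand":0.72},{"dx":-8,"dy":0,"dz":0,"rx":0,"ry":0,"rz":0,"hand":0.72},{"dx":0,"dy":0,"dz":0,"rx":0,"ry":0,"rz":0,"hand":0.72}]'
python3 - <<'E'
from h import *
s=bot.observe(); print(s["clock"],s["position"],s["tool_rot"],s["force"])
save("wrist","w13.png")
E
```

```text
clock: 19.4
position: [0.5364, 0.2546, 0.1218]
tool_rot: [-3.141, -0.001, 0.111]
force: [-0.1, 0.2, 0.4]
grip_width: 0.0118
19.4 [0.53636012 0.25464842 0.12183767] [-3.14112450e+00 -1.43527091e-03  1.11419115e-01] [-0.05109691  0.18304302  0.36001392]
```

View pics/w13.png

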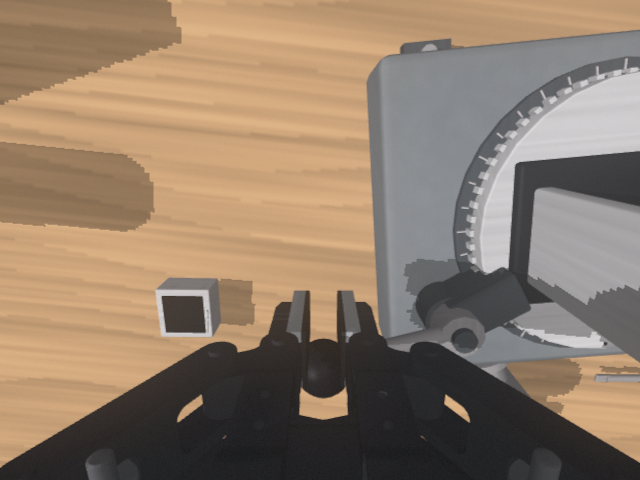

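```bash
python3 -m inch '[{"dx":-7.1,"dy":-1.85,"dz":2,"rx":0,"ry":0,"rz":-0.1,"hand":0.72},{"dx":-7.1,"dy":-1.85,"dz":0,"rx":0,"ry":0,"rz":-0.1,"hand":0.72},{"dx":-7.1,"dy":-1.85,"dz":0,"rx":0,"ry":0,"rz":-0.1,"hand":0.72},{"dx":-7.1,"dy":-1.85,"dz":0,"rx":0,"ry":0,"rz":-0.1,"hand":0.72},{"dx":-7.1,"dy":-1.85,"dz":0,"rx":0,"ry":0,"rz":-0.1,"hand":0.72},{"dx":-7.1,"dy":-1.85,"dz":0,"rx":0,"ry":0,"rz":-0.1,"hand":0.72}]'
python3 - <<'E'
from h import *
s=bot.observe(); print(s["clock"],s["position"],s["tool_rot"],s["force"])
a=np.array([0.5215,.1818]); v=s["position"][:2]-a; print(np.hypot(*v),np.arctan2(v[1],v[0])+np.arctan2(22,70))
save("wrist","w14.png")
E
```

```text
clock: 20.05
position: [0.4942, 0.2508, 0.1193]
tool_rot: [-3.141, -0.003, 0.715]
force: [0.9, 3.9, 0.7]
grip_width: 0.0118
20.05 [0.49418307 0.25083421 0.11934736] [-3.14144934e+00 -2.73542368e-03  7.15216749e-01] [0.91806179 3.92052731 0.71141423]
0.07424241715430033 2.2521023854547875
```

View pics/w14.png

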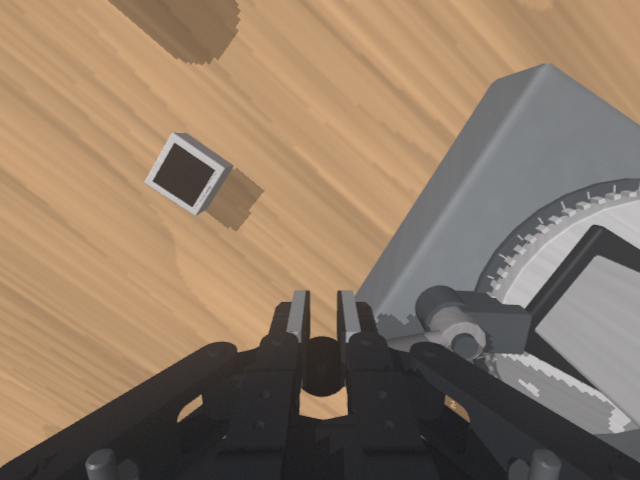

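```bash
python3 -m inch '[{"dx":-7.1,"dy":-1.85,"dz":0,"rx":0,"ry":0,"rz":-0.1,"hand":0.72},{"dx":-7.1,"dy":-1.85,"dz":0,"rx":0,"ry":0,"rz":-0.1,"hand":0.72},{"dx":-7.1,"dy":-1.85,"dz":0,"rx":0,"ry":0,"rz":-0.1,"hand":0.72},{"dx":-7.1,"dy":-1.85,"dz":0,"rx":0,"ry":0,"rz":-0.1,"hand":0.72}]'
python3 -m inch '[{"dx":-3.5,"dy":-1,"dz":0,"rx":0,"ry":0,"rz":-0.05,"hand":0.72},{"dx":-3.5,"dy":-1,"dz":0,"rx":0,"ry":0,"rz":-0.05,"hand":0.72}]'
python3 - <<'E'
from h import *
s=bot.observe(); print(s["clock"],s["position"],s["tool_rot"],s["force"])
a=np.array([0.5215,.1818]); v=s["position"][:2]-a; print(np.hypot(*v),np.arctan2(v[1],v[0])+np.arctan2(22,70))
save("side","s15.png")
E
```

```text
clock: 20.5
position: [0.4699, 0.2342, 0.1191]
tool_rot: [3.141, -0.002, 1.113]
force: [-2.6, 4.8, 3.0]
grip_width: 0.0119
clock: 20.7
position: [0.4652, 0.2283, 0.119]
tool_rot: [3.141, -0.001, 1.211]
force: [-3.3, 4.1, 2.2]
grip_width: 0.0121
20.7 [0.46518141 0.22833788 0.11897048] [ 3.14139271e+00 -1.31396302e-03  1.21093210e+00] [-3.31436529  4.11056933  2.24921386]
0.07305859535938974 2.7555111552441702
```

View pics/s15.png

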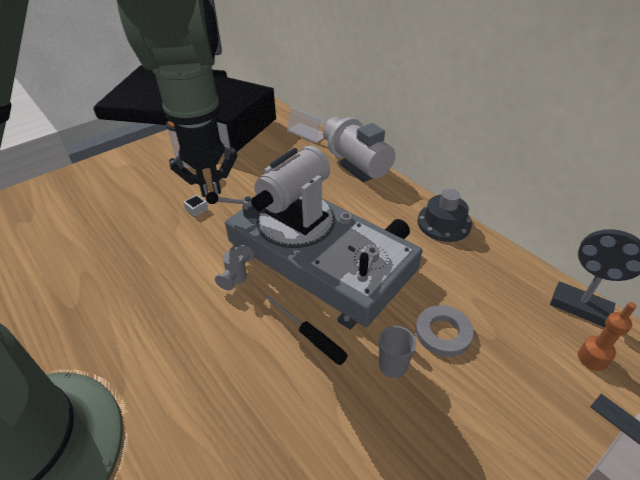

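Lever moving well with wide clearance to the telescope. On in small steps to the stop.

```bash
python3 -m inch '[{"dx":-2.1,"dy":-0.63,"dz":0,"rx":0,"ry":0,"rz":-0.03,"hand":0.72},{"dx":-2.1,"dy":-0.63,"dz":0,"rx":0,"ry":0,"rz":-0.03,"hand":0.72}]'
```

```text
clock: 20.95
position: [0.4627, 0.2247, 0.1188]
tool_rot: [3.141, -0.001, 1.271]
force: [-0.8, 8.1, 1.8]
grip_width: 0.0118
```

```bash
python3 -m inch '[{"dx":-2.1,"dy":-0.63,"dz":0,"rx":0,"ry":0,"rz":-0.03,"hand":0.72},{"dx":0,"dy":0,"dz":0,"rx":0,"ry":0,"rz":0,"hand":0.72}]'
```

```text
clock: 21.15
position: [0.4622, 0.2247, 0.1192]
tool_rot: [3.14, -0.005, 1.302]
force: [2.7, 14.6, -1.5]
grip_width: 0.012
```

```bash
python3 -m inch '[{"dx":-2.1,"dy":-0.63,"dz":0,"rx":0,"ry":0,"rz":-0.03,"hand":0.72},{"dx":0,"dy":0,"dz":0,"rx":0,"ry":0,"rz":0,"hand":0.72}]'
```

```text
clock: 21.35
position: [0.4617, 0.2244, 0.1195]
tool_rot: [3.139, -0.008, 1.333]
force: [5.7, 23.4, -6.2]
grip_width: 0.0122
```

The stop is reached: position held while the force rose to 24 N, at about 1.13 rad of sweep. Back off and rise.

```bash
python3 -m inch '[{"dx":4,"dy":0,"dz":0,"rx":0,"ry":0,"rz":0,"hand":0.72},{"dx":12,"dy":0,"dz":0,"rx":0,"ry":0,"rz":0,"hand":0.72},{"dx":12,"dy":0,"dz":0,"rx":0,"ry":0,"rz":0,"hand":0.72},{"dx":0,"dy":0,"dz":-40,"rx":0,"ry":0,"rz":0,"hand":0.72},{"dx":0,"dy":0,"dz":-50,"rx":0,"ry":0,"rz":0,"hand":0.72},{"dx":0,"dy":0,"dz":-50,"rx":0,"ry":0,"rz":0,"hand":0.72},{"dx":25,"dy":0,"dz":-20,"rx":0,"ry":0,"rz":0,"hand":0.72},{"dx":25,"dy":0,"dz":0,"rx":0,"ry":0,"rz":0,"hand":0.72},{"dx":0,"dy":0,"dz":0,"rx":0,"ry":0,"rz":0,"hand":0.72},{"dx":0,"dy":0,"dz":0,"rx":0,"ry":0,"rz":0,"hand":0.72}]'
python3 - <<'E'
from h import *
s=bot.observe(); print(s["clock"],s["position"],s["tool_rot"],s["force"])
C=cal("wrist"); save("wrist","w16.png"); save("side","s16.png"); save("top","t16.png")
for n in ("wrist","side","top"):
  for t,z in [("clamp_ball",.13),("clamp_axis",.13),("crank_grip",.123),("crank_axis",.123),("dial_mark",.079),("nut",.068),("driver",0),("cross",0),("block",0),("cup",0)]:
    for q in bot.tip_of(n,t)[:1]: print(n,t,round(q["score"],2),np.round(q["centre"],1),np.round(atz(n,*q["centre"],z,C if n=="wrist" else None),4))
E
```

```text
clock: 22.35
position: [0.4784, 0.2968, 0.278]
tool_rot: [-3.141, 0.0, 1.332]
force: [-0.8, -0.7, 0.2]
grip_width: 0.0121
22.35 [0.47840226 0.29678428 0.2780408 ] [-3.14099241e+00  4.26969513e-04  1.33161322e+00] [-0.82546307 -0.73479228  0.1631924 ]
wrist clamp_ball 0.66 [326.  322.8] [0.4549 0.2053 0.13  ]
wrist clamp_axis 0.93 [331.7 399.3] [0.5225 0.1826 0.13  ]
wrist driver 0.17 [327.2 324. ] [0.4382 0.1301 0.    ]
wrist cross 0.87 [340.8 321.1] [0.4294 0.1109 0.    ]
wrist block 0.59 [153.7 304.3] [0.4695 0.3542 0.    ]
side clamp_ball 0.69 [199.2 214. ] [0.4584 0.2034 0.13  ]
side clamp_axis 0.62 [192.1 247.1] [0.5215 0.18   0.13  ]
side crank_grip 0.8 [265.8 362. ] [ 0.5645 -0.1149  0.123 ]
side crank_axis 0.97 [238.2 373.4] [ 0.6275 -0.078   0.123 ]
side dial_mark 0.75 [269.1 365.6] [ 0.5936 -0.0966  0.079 ]
side nut 0.59 [216.9 347.5] [0.6748 0.0433 0.068 ]
side driver 0.79 [328.1 304. ] [ 0.4589 -0.0807  0.    ]
side cross 0.88 [276.9 236.5] [0.4302 0.1077 0.    ]
side block 0.7 [206.8 196.7] [0.4764 0.3636 0.    ]
side cup 0.84 [363.6 396.3] [ 0.5356 -0.2405  0.    ]
top clamp_ball 0.71 [287.  221.8] [0.4574 0.2017 0.13  ]
top clamp_axis 0.74 [253.5 232. ] [0.5284 0.185  0.13  ]
top crank_grip 0.54 [237.1 373.3] [ 0.5748 -0.1132  0.123 ]
top crank_axis 0.63 [214.  357.4] [ 0.6246 -0.0784  0.123 ]
top dial_mark 0.89 [231.7 365.8] [ 0.5956 -0.1019  0.079 ]
top nut 0.54 [201.9 306. ] [0.663  0.0343 0.068 ]
top driver 0.73 [297.9 351.6] [ 0.4534 -0.079   0.    ]
top cross 0.85 [307.1 276.5] [0.4268 0.0952 0.    ]
top cup 0.91 [265.9 422.6] [ 0.5342 -0.2465  0.    ]
```

View pics/s16.png

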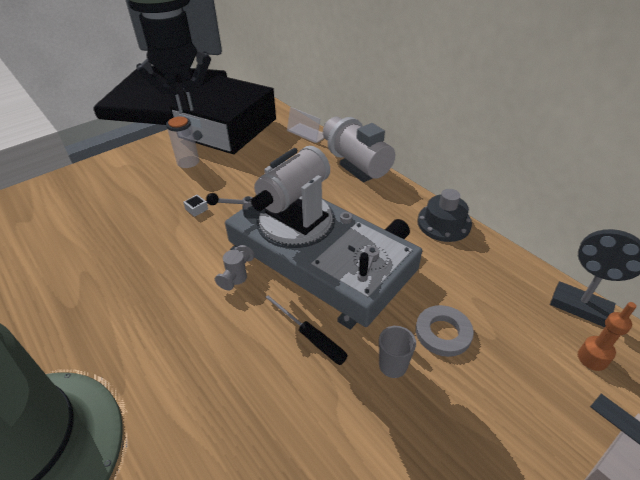

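View pics/w16.png

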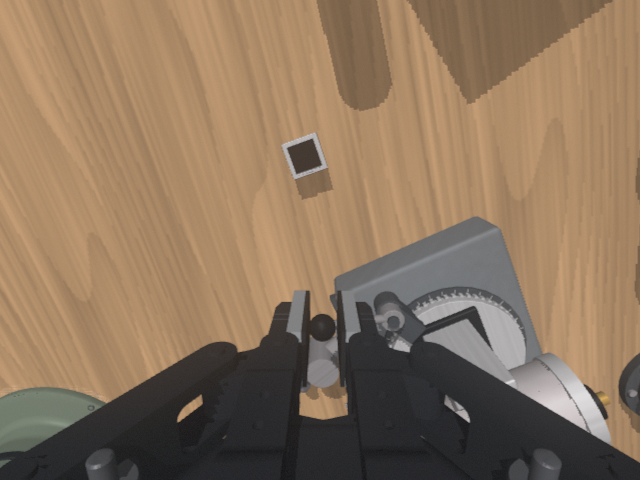

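Ball is at bearing 2.82 rad, 1.13 rad from its start and against a hard stop. The start then comes to 0.18 rad open, inside the stated 0–0.2. The side picture shows the crank in its middle position, the bystanders in place and the gripper clear (180, 100). Handing in.

Run:
```python
from h import *
print(bot.job_done()); print(bot.observe()["clock"])
```

```text
the job is handed in; nothing more can be done
None
the job is handed in; nothing more can be done
```

The turntable is ready for transport and the job is handed in; no verdict came back. By my checks the crank stands mid-play and the clamp is home, at about 22 s of the 64 s.

- **Crank:** I turned it with loosely closed pads and felt the anticlockwise end at about 5.5 N and the clockwise end at about 4.7 N. Both are below the 8 N that would turn the shaft. I left it midway (0.564 rad by feel) and let go; the picture afterwards showed 0.571 rad.
- **Play width:** I felt about 0.60 rad, while the judge's limits imply about 0.56. The difference probably comes from flex in the fingers and pads, which should be the same at both ends and so not shift the middle.
- **Clamp:** I swung the lever about 1.13 rad until it held firm at about 24 N, then backed off and rose clear. That end position fits a start angle of 0.18 rad.
- **Dial and bystanders:** Every sighting put the dial mark at about (0.593, -0.099), within about 3 mm, which is the detection scatter.
    - The nut, driver, cross and block showed no movement beyond detection scatter, up to about 13 mm in the oblique views.
    - The cup read 7 to 12 mm off its first sighting from both fixed cameras, but nothing came near it and it looks unmoved in the pictures.
    - I did not measure the flange again at the end; it also looks unmoved.

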